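Pin the swing arm of a bending jig

ROBOT

A 6-joint arm with a two-finger parallel gripper is mounted at the origin on the work surface. World frame = base frame: x ahead of the robot, y to its left, z up, the work surface at z = 0. Lengths are in m, angles in rad, forces in N, time in s.
With the tool pointing down it reaches from about 0.4 to 0.825 m from the base axis. Payload 7 kg.
Tool frame: the origin (TCP) lies on the front face of the gripper's body, between the roots of the fingers; the fingertips stand 66 mm ahead of it and the grasp point (between the pads) lies 47 mm ahead of it; z points along the fingers, y is the line along which they close (so a half turn about z gives the same grasp; the last joint's range is limited). The gripper opens to 88 mm and grips with 3 to 60 N. Pads are 19 mm wide; open, the fingers measure 130 mm over their backs; the gripper's body (78 mm by 193 mm) begins 47 mm behind the grasp point.
Start: joints at [-1.05, 0.359, 0.012, 0, -1.224, -0.288], TCP at [0.156, -0.657, 0.292] pointing down, gripper open.
Joint ranges: [-3.07, 3.07], [-1.43, 2.12], [-1.02, 1.25], [-3.03, 1.67], [-3.05, -0], [-3.03, 3.03]. Speed limits (rad/s): [2.39, 2.39, 3.01, 3.14, 3.14, 3.14].

INTERFACE

Orientations are given as [roll, pitch, yaw] about the fixed x, y, z axes, in that order (R = Rz(yaw) Ry(pitch) Rx(roll)).
In Python, from station import arm gives the robot as it stands. The module is installed in compiled form; this text tells all that it offers.
- The arm moves only by the tool move_arm, never from a script. Its argument "increments" is a list of rows, each an object of numbers: "jaw": the gripper command: -1 is shut, 1 is fully open, values between are in proportion; "dx", "dy", "dz": the shift along the tool's x, y, z in m; "twist": the turn about the tool's z in rad. A call has 1 to 12 rows; each row shifts and turns the commanded pose from where the row before left it, along the tool's axes as they then stand; what a row does not reach is not made up. A row lasts 1/12 s, in which the tool goes at most 41.7 mm and 7.16 degrees, less where a joint would pass 70% of its speed; a pose out of reach is approached as far as the arm can. A call is refused whole if a number of a shift passes 0.0417 or a number of a turn 0.125, either way. A call with a gripper value outside its range is refused whole. The fingers move at their own pace and stop on an object; "force" is the grip in N (left out, the last holds). Time passes only in rows, so rows that do not move let the fingers close. It gives the time, the measured TCP pose, the force, the opening and the grip force at its end, in the units of the state.
- arm.get_state(): the state, without advancing time (a new reading comes with each control period).
- arm.grab_frame(name): name is "scene" or "top" or "wrist"; returns the picture (384x512x3 uint8, blue, green, red); there is no depth.
- arm.camera_info(name): a dict with "K" (3x3 intrinsics, pixels), "extrinsics" (4x4, takes a point from camera to world coordinates). Camera axes: x right, y down, z forward; pixel columns grow to the right and rows downward; lengths in m; the calibration is good to about 2 mm. A picture is of the moment at which its call begins: read the wrist's pose just before it. camera_info takes no time and is no camera call; for the wrist camera it gives the pose at the moment of the call.
- arm.job_done(): hands the job in; it is judged then, once.
Trained networks look in the newest picture that a camera, given by its name, has taken for a name from the list of things; names that differ only in an ending like _2 or _b are one class to them, and where a whole thing is asked for, a point or a joint stands for the part that bears it (a point fixed in the world has none). Each returns a list of dicts, best first, with "score" (0 to 1); they miss things now and then, are a little off and sometimes report something else, mostly with a low value. They report only what shows in the picture. A call takes as long as a camera call. They do not tell look-alikes from the thing itself.
- arm.find_in(camera, name): "position" ([x, y, z] in m, in world coordinates, good to about 4 mm: the middle of the surface that is visible of it).
- arm.silhouettes(camera, name): "pixels" (384x512 bool, what is visible of it).
- arm.pinpoint(camera, name): "position" ([x, y, z] in m, in world coordinates, good to about 4 mm: a listed point, or the origin of a listed thing).
The state is a dict: "t": time; "q": joint angles; "qd": joint speeds; "joint_efforts": joint torques, N m; "eef_pos": TCP position; "ee_rot": TCP orientation; "force": force on the tool from outside, world axes, zero at the start; "moment": the same for the moment, N m; "width": finger opening in m; "gripper_force": force on a finger pad.
Only numpy, scipy, OpenCV 4.12 (cv2) and the standard library are available. Lean on these libraries where they do the work, as an engineer would, in place of code of your own. Each camera call takes 0.05 s, during which the arm holds its last target. There are 200 camera calls.

TASK

Swing the steel arm of the bending jig round until it is against its stop, with its eye over the hole in the jig's base. Then take the long locking pin from the wooden rack (the tallest of the three pieces standing there) and put it through the eye and the base until its collar sits down on the arm.

Things in the scene. Friction and masses are not known exactly. Their poses are not given: they have to be found in the camera images.
- swing_arm (a joint): Swing arm of the bending jig: a level dark steel bar 10 mm thick, 36 to 58 mm wide, 213 mm from pivot to end, its top 74 mm above the bench. Rad: 0 = home, against the stop, eye exactly over the base hole, and it can go no further; grows as the arm swings away, clockwise from above, up to 1.2. Starts at 0.55 to 0.95. A little stiff (about 1.5 N at the post); stays where it is left.
- pivot (a point): Point on the arm's upright pivot axis, level with the arm's top, 110 mm from the base hole. Its y axis points from the base hole to the pivot, z up. At home the arm lies along -y from here; it swings out to the -x side. A bolt head 32 mm across stands 12 mm above the arm here.
- post (a point): Centre of the upright round steel post by which the arm is moved: diameter 20 mm, 50 mm tall (this point 25 mm above the arm's top, 99 mm above the bench), 195 mm from the pivot, near the arm's free end. Can be gripped or pushed from above.
- eye (a point): Centre of the round eye through the arm, diameter 30 mm, at the arm's upper face (74 mm above the bench), 110 mm from the pivot and 85 mm from the post.
- base_hole (a point): Mouth of the round hole, diameter 30 mm, through the jig's base (steel plate on a light timber block, 130 x 240 mm, 62 mm tall, fixed to the bench). The point is at the plate's upper face, 2 mm below the arm's underside. The stop is a 14 mm high block on the plate (top 76 mm above the bench), 25 mm beyond the hole away from the pivot, on the +x side of the arm.
- pin_grip (a point): Centre of the grip of the long locking pin: an upright dark steel cylinder, 26 mm across, 44 mm tall, on a steel collar 50 mm across and 6 mm thick whose underside is 28 mm below this point. Below it a round shank 18 mm across, 70 mm long, the last 12 mm tapered to 10 mm. z axis up along the pin. About 260 g. Starts upright in one hole of the rack, this point 116 mm above the bench.
- pin_tip (a point): Centre of the flat foot of the long locking pin, 98 mm below the centre of its grip. With the collar seated on the arm this point is 4 mm above the bench.
- rack: Fixed light wooden rack, 75 x 235 mm, 46 mm tall; origin under its centre, y along it. Three holes 75 mm apart along y, 28 mm deep: lift a piece 40 mm to clear it. In them stand, in any order, the long pin (top 138 mm above the bench), a shorter pin with the same grip and collar (top 98 mm) and a hexagon bolt (top 75 mm).
There are look-alikes about, which are no part of the job. Leave any green or turquoise look-alike of the part that bears pin_grip alone.

How it is judged:
At the end, for the whole second after the job is handed in: The arm's eye lies over the base hole (within 13 mm), and the long pin stands upright (within about 7 degrees) through both, its foot within 13 mm of the hole's axis and at least 52 mm below the base's upper face, so that its collar sits on the arm to within 6 mm (horizontal distance between each of eye, pin_tip and base_hole below 0.013 m and z of pin_tip in the frame of base_hole below -0.052 m and angle between pin_grip's own z axis and vertical below 0.12 rad and horizontal distance between pin_grip and eye below 0.015 m); the robot touches nothing.
It also fails if it takes over 54 s, if anything falls off the work surface, if the arm or the gripper's body presses on something with over 40 N, if the wrist force passes 120 N, or if a joint passes its speed limit or range.

## Working session

There is one attempt and no reset: what is moved stays moved. The work goes in short steps, Python scripts to look and compute and a tool call to move; the robot and the scene stay as the last step left them, time stands still between calls to the robot, and variables do not carry over. Pictures are saved under pics/ and viewed, at most 10 in all, crops included, and the job is handed in when it is done.

Besides the shell and the picture viewer there is one more tool, called after "Request:" by a JSON object that holds its "method" and its "body". move_arm: Moves the arm, as the interface text tells. Its arguments: {"type":"object","properties":{"increments":{"type":"array"},"force":{"type":"number"}},"required":["increments"]}

```bash
mkdir -p pics; python3 - <<'E'
from station import arm
import cv2,numpy as np
for c in("scene","top"):
    f=arm.grab_frame(c);cv2.imwrite(f"pics/{c}0.png",f)
    for n in("pivot","post","eye","base_hole","pin_grip","pin_tip","rack"):
        print(c,n,[(np.round(d["position"],3).tolist(),round(d["score"],2)) for d in arm.pinpoint(c,n)])
s=arm.get_state();print(s["t"],s["eef_pos"],s["ee_rot"],s["width"])
E
```

```text
scene pivot [([0.63, -0.093, 0.074], 0.68)]
scene post [([0.537, -0.263, 0.098], 0.72)]
scene eye [([0.58, -0.19, 0.074], 0.58)]
scene base_hole [([0.642, -0.208, 0.062], 0.78)]
scene pin_grip [([0.468, 0.196, 0.1], 0.95), ([0.718, 0.219, 0.097], 0.77), ([0.539, 0.053, 0.1], 0.74), ([0.567, 0.157, 0.119], 0.71)]
scene pin_tip [([0.536, 0.055, 0.0], 0.95), ([0.726, 0.222, 0.002], 0.85), ([0.569, 0.161, 0.02], 0.68), ([0.473, 0.195, -0.002], 0.63)]
scene rack [([0.577, 0.234, -0.002], 0.76)]
top pivot [([0.629, -0.091, 0.077], 0.89)]
top post [([0.54, -0.263, 0.1], 0.88)]
top eye [([0.575, -0.193, 0.073], 0.93)]
top base_hole [([0.641, -0.21, 0.063], 0.91)]
top pin_grip [([0.719, 0.222, 0.101], 0.93), ([0.57, 0.156, 0.115], 0.86), ([0.468, 0.196, 0.097], 0.63), ([0.535, 0.053, 0.098], 0.6)]
top pin_tip [([0.541, -0.262, 0.099], 0.58), ([0.722, 0.22, -0.004], 0.55), ([0.569, 0.159, 0.114], 0.41)]
top rack [([0.575, 0.235, 0.005], 0.84), ([0.577, -0.196, 0.07], 0.22)]
0.8 [ 0.15569707 -0.65676504  0.2921702 ] [ 3.14158418e+00 -6.09056114e-06 -2.90878464e+00] 0.08772773038361185
```

```bash
python3 -c "
import cv2,numpy as np
cv2.imwrite('pics/both.png',cv2.resize(np.vstack([cv2.imread('pics/scene0.png'),cv2.imread('pics/top0.png')]),None,fx=.78,fy=.78))"
```

```text
(no output)
```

View pics/both.png

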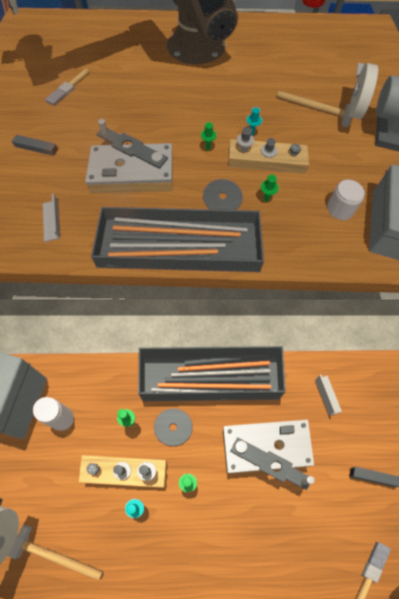

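The top picture, backed by the detectors' heights, shows the following:
- **Long pin:** at the base-side end of the rack, around (0.569, 0.158).
- **Look-alikes:** the green and turquoise ones stand clear of the pin.
- **Jig arm:** swung out by about 0.59 rad. Post to pivot measures 0.194 m, which matches the given 0.195 m.

I'm setting out to the post.

Request:
{"method": "move_arm", "body": {"increments": [{"jaw": 1, "twist": -0.121}, {"jaw": 1, "twist": -0.121}, {"jaw": 1, "twist": -0.121}, {"jaw": 1, "twist": -0.121}, {"jaw": 1, "twist": -0.121}, {"jaw": 1, "twist": -0.121}, {"jaw": 1, "twist": -0.121}], "force": 15}}

```text
$.increments[0]: bad value
```

Request:
{"method": "move_arm", "body": {"increments": [{"jaw": 0.2, "dx": -0.0352, "dy": -0.0101, "dz": 0.004}, {"jaw": 0.2, "dx": -0.0352, "dy": -0.0101, "dz": 0.004}, {"jaw": 0.2, "dx": -0.0352, "dy": -0.0101, "dz": 0.004}, {"jaw": 0.2, "dx": -0.0352, "dy": -0.0101, "dz": 0.004}, {"jaw": 0.2, "dx": -0.0352, "dy": -0.0101, "dz": 0.004}, {"jaw": 0.2, "dx": -0.0352, "dy": -0.0101, "dz": 0.004}, {"jaw": 0.2, "dx": -0.0352, "dy": -0.0101, "dz": 0.004}, {"jaw": 0.2, "dx": -0.0352, "dy": -0.0101, "dz": 0.004}]}}

```text
$.increments[0]: bad value
```

Request:
{"method": "move_arm", "body": {"increments": [{"jaw": 0.2, "dx": -0.0352, "dy": -0.0101, "dz": 0.004}, {"jaw": 0.2, "dx": -0.0352, "dy": -0.0101, "dz": 0.004}, {"jaw": 0.2, "dx": -0.0352, "dy": -0.0101, "dz": 0.004}, {"jaw": 0.2, "dx": -0.0352, "dy": -0.0101, "dz": 0.004}, {"jaw": 0.2, "dx": -0.0352, "dy": -0.0101, "dz": 0.004}, {"jaw": 0.2, "dx": -0.0352, "dy": -0.0101, "dz": 0.004}, {"jaw": 0.2, "dx": -0.0352, "dy": -0.0101, "dz": 0.004}, {"jaw": 0.2}]}}

```text
$.increments[0]: bad value
```

```bash
cat >h.py <<'E'
from station import arm
import cv2,numpy as np
from scipy.spatial.transform import Rotation as R
def look(c,names,save=None):
    f=arm.grab_frame(c)
    if save: cv2.imwrite(f"pics/{save}.png",f)
    for n in names: print(c,n,[(np.round(d["position"],4).tolist(),round(d["score"],2)) for d in arm.pinpoint(c,n)][:4])
def st():
    s=arm.get_state();print(round(s["t"],2),np.round(s["eef_pos"],4),np.round(s["ee_rot"],3),np.round(s["force"],1),round(s["width"],4),s["gripper_force"]);return s
def go(t):
    s=arm.get_state();print("tool shift",np.round(R.from_euler("xyz",s["ee_rot"]).as_matrix().T@(np.array(t)-s["eef_pos"]),4))
E
python3 - <<'E'
from h import *
st();look("wrist",["post","eye","pivot","base_hole"],"w1");st()
look("top",["post"])
go([.539,-.263,.148])
E
```

```text
0.8 [ 0.1557 -0.6568  0.2922] [ 3.142 -0.    -2.909] [-0.1  0.6  0.1] 0.0877 0.0
wrist post []
wrist eye []
wrist pivot []
wrist base_hole []
1.05 [ 0.1557 -0.6568  0.2922] [-3.142  0.    -2.909] [-0.   0.8  0.7] 0.0876 0.0
top post [([0.539, -0.2634, 0.099], 0.76)]
tool shift [-0.4638  0.2947  0.1442]
```

Rows seem to need every key, so I'll fill them all in.

Request:
{"method": "move_arm", "body": {"increments": [{"jaw": 1, "dx": 0, "dy": 0, "dz": 0, "twist": -0.121}, {"jaw": 1, "dx": 0, "dy": 0, "dz": 0, "twist": -0.121}, {"jaw": 1, "dx": 0, "dy": 0, "dz": 0, "twist": -0.121}, {"jaw": 1, "dx": 0, "dy": 0, "dz": 0, "twist": -0.121}, {"jaw": 1, "dx": 0, "dy": 0, "dz": 0, "twist": -0.121}, {"jaw": 1, "dx": 0, "dy": 0, "dz": 0, "twist": -0.121}, {"jaw": 1, "dx": 0, "dy": 0, "dz": 0, "twist": -0.121}], "force": 15}}

```text
t: 1.73
eef_pos: [0.1557, -0.6568, 0.2921]
ee_rot: [3.142, 0.0, -2.056]
force: [-0.2, -0.3, -0.7]
width: 0.0876
gripper_force: 0.0
```

Request:
{"method": "move_arm", "body": {"increments": [{"jaw": 0.2, "dx": -0.0352, "dy": -0.0101, "dz": 0.004, "twist": 0}, {"jaw": 0.2, "dx": -0.0352, "dy": -0.0101, "dz": 0.004, "twist": 0}, {"jaw": 0.2, "dx": -0.0352, "dy": -0.0101, "dz": 0.004, "twist": 0}, {"jaw": 0.2, "dx": -0.0352, "dy": -0.0101, "dz": 0.004, "twist": 0}, {"jaw": 0.2, "dx": -0.0352, "dy": -0.0101, "dz": 0.004, "twist": 0}, {"jaw": 0.2, "dx": -0.0352, "dy": -0.0101, "dz": 0.004, "twist": 0}, {"jaw": 0.2, "dx": -0.0352, "dy": -0.0101, "dz": 0.004, "twist": 0}, {"jaw": 0.2, "dx": -0.0352, "dy": -0.0101, "dz": 0.004, "twist": 0}]}}

```text
t: 2.4
eef_pos: [0.3607, -0.4451, 0.2603]
ee_rot: [-3.141, -0.0, -2.062]
force: [0.7, -1.1, -0.6]
width: 0.0527
gripper_force: 0.0
```

Request:
{"method": "move_arm", "body": {"increments": [{"jaw": 0.2, "dx": -0.0352, "dy": -0.0101, "dz": 0.004, "twist": 0}, {"jaw": 0.2, "dx": -0.0352, "dy": -0.0101, "dz": 0.004, "twist": 0}, {"jaw": 0.2, "dx": -0.0352, "dy": -0.0101, "dz": 0.004, "twist": 0}, {"jaw": 0.2, "dx": -0.0352, "dy": -0.0101, "dz": 0.004, "twist": 0}, {"jaw": 0.2, "dx": -0.0352, "dy": -0.0101, "dz": 0.004, "twist": 0}, {"jaw": 0.2, "dx": -0.0352, "dy": -0.0101, "dz": 0.004, "twist": 0}, {"jaw": 0.2, "dx": -0.0352, "dy": -0.0101, "dz": 0.004, "twist": 0}, {"jaw": 0.2, "dx": 0, "dy": 0, "dz": 0, "twist": 0}]}}

```text
t: 3.07
eef_pos: [0.5419, -0.2589, 0.2313]
ee_rot: [-3.141, 0.0, -2.058]
force: [0.4, -0.0, 0.8]
width: 0.0524
gripper_force: 0.0
```

```bash
python3 - <<'E'
from h import *
look("wrist",["post","eye","pivot","base_hole"],"w1");st()
go([.539,-.263,.148])
E
```

```text
wrist post [([0.5359, -0.2642, 0.0984], 0.84)]
wrist eye [([0.574, -0.1903, 0.0732], 0.95)]
wrist pivot []
wrist base_hole [([0.6413, -0.2042, 0.06], 0.94)]
3.32 [ 0.5377 -0.2631  0.2323] [-3.142 -0.    -2.062] [-0.7 -0.4 -0.5] 0.0526 0.0
tool shift [-0.0007 -0.0011  0.0843]
```

View pics/w1.png

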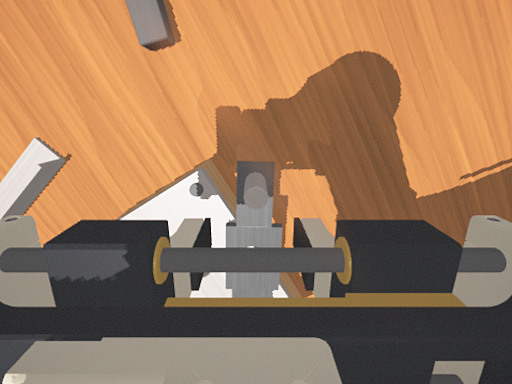

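The wrist view shows the post at about (257, 188), centred between the open fingers. I'll descend and close lightly.

Request:
{"method": "move_arm", "body": {"increments": [{"jaw": 0.2, "dx": 0, "dy": 0, "dz": 0.028, "twist": 0}, {"jaw": 0.2, "dx": 0, "dy": 0, "dz": 0.028, "twist": 0}, {"jaw": 0.2, "dx": 0, "dy": 0, "dz": 0.026, "twist": 0}, {"jaw": 0.2, "dx": 0, "dy": 0, "dz": 0, "twist": 0}, {"jaw": -1, "dx": 0, "dy": 0, "dz": 0, "twist": 0}, {"jaw": -1, "dx": 0, "dy": 0, "dz": 0, "twist": 0}, {"jaw": -1, "dx": 0, "dy": 0, "dz": 0, "twist": 0}, {"jaw": -1, "dx": 0, "dy": 0, "dz": 0, "twist": 0}, {"jaw": -1, "dx": 0, "dy": 0, "dz": 0, "twist": 0}], "force": 10}}

```text
t: 4.07
eef_pos: [0.5388, -0.2628, 0.1516]
ee_rot: [-3.139, 0.001, -2.062]
force: [0.3, 0.5, -0.1]
width: 0.0249
gripper_force: 0.0
```

```bash
python3 - <<'E'
from h import *
s=st()
p=s["eef_pos"][:2]
for piv in ([.6295,-.092],):
    r=p-np.array(piv);L=np.hypot(*r);a=np.arctan2(r[1],r[0]);print(L,a)
# rows: chord in rotating tool frame, per 0.06 rad step
M=R.from_euler("xyz",s["ee_rot"]).as_matrix()
da=.06;Rz=lambda t:np.array([[np.cos(t),-np.sin(t)],[np.sin(t),np.cos(t)]])
d=Rz(da)@r-r;print(M.T@np.r_[d,0])
E
```

```text
4.07 [ 0.5388 -0.2628  0.1516] [-3.139e+00  1.000e-03 -2.062e+00] [ 0.3  0.5 -0.1] 0.0249 0.0
0.1933724644197861 -2.0590294784234158
[-3.80493129e-04 -1.15943379e-02  2.54949385e-05]
```

Request:
{"method": "move_arm", "body": {"increments": [{"jaw": -1, "dx": 0, "dy": 0, "dz": 0, "twist": 0}, {"jaw": -1, "dx": -0.0004, "dy": -0.0117, "dz": 0, "twist": -0.06}, {"jaw": -1, "dx": -0.0004, "dy": -0.0117, "dz": 0, "twist": -0.06}, {"jaw": -1, "dx": -0.0004, "dy": -0.0117, "dz": 0, "twist": -0.06}, {"jaw": -1, "dx": -0.0004, "dy": -0.0117, "dz": 0, "twist": -0.06}, {"jaw": -1, "dx": -0.0004, "dy": -0.0117, "dz": 0, "twist": -0.06}, {"jaw": -1, "dx": -0.0004, "dy": -0.0117, "dz": 0, "twist": -0.06}, {"jaw": -1, "dx": -0.0004, "dy": -0.0117, "dz": 0, "twist": -0.06}, {"jaw": -1, "dx": -0.0004, "dy": -0.0117, "dz": 0, "twist": -0.06}, {"jaw": -1, "dx": 0, "dy": 0, "dz": 0, "twist": 0}], "force": 10}}

```text
t: 4.9
eef_pos: [0.6303, -0.2865, 0.1512]
ee_rot: [-3.14, -0.002, -1.577]
force: [0.7, -6.9, 2.8]
width: 0.0199
gripper_force: 10.0
```

Request:
{"method": "move_arm", "body": {"increments": [{"jaw": -1, "dx": 0, "dy": -0.008, "dz": 0, "twist": -0.04}, {"jaw": -1, "dx": -0.0004, "dy": -0.004, "dz": 0, "twist": -0.02}, {"jaw": -1, "dx": 0, "dy": -0.002, "dz": 0, "twist": -0.01}, {"jaw": -1, "dx": 0, "dy": 0, "dz": 0, "twist": 0}]}}

```text
t: 5.23
eef_pos: [0.6429, -0.2862, 0.1512]
ee_rot: [-3.14, -0.002, -1.511]
force: [1.1, -7.3, 1.6]
width: 0.0195
gripper_force: 10.0
```

Request:
{"method": "move_arm", "body": {"increments": [{"jaw": -1, "dx": 0, "dy": -0.002, "dz": 0, "twist": -0.01}, {"jaw": -1, "dx": 0, "dy": -0.002, "dz": 0, "twist": -0.01}, {"jaw": -1, "dx": 0, "dy": 0, "dz": 0, "twist": 0}]}}

```text
t: 5.48
eef_pos: [0.6445, -0.286, 0.151]
ee_rot: [3.138, -0.001, -1.492]
force: [-7.0, -5.9, 6.2]
width: 0.0203
gripper_force: 10.0
```

Request:
{"method": "move_arm", "body": {"increments": [{"jaw": -1, "dx": 0, "dy": -0.0015, "dz": 0, "twist": 0}, {"jaw": -1, "dx": 0, "dy": -0.0015, "dz": 0, "twist": 0}, {"jaw": -1, "dx": 0, "dy": 0, "dz": 0, "twist": 0}]}}

```text
t: 5.73
eef_pos: [0.6448, -0.286, 0.1509]
ee_rot: [3.133, -0.0, -1.493]
force: [-15.7, -5.6, 11.5]
width: 0.0199
gripper_force: 10.0
```

Request:
{"method": "move_arm", "body": {"increments": [{"jaw": 0.2, "dx": 0, "dy": 0.004, "dz": 0, "twist": 0}, {"jaw": 0.2, "dx": 0, "dy": 0, "dz": 0, "twist": 0}, {"jaw": 0.2, "dx": 0, "dy": 0, "dz": 0, "twist": 0}, {"jaw": 0.2, "dx": 0, "dy": 0, "dz": 0, "twist": 0}, {"jaw": 0.2, "dx": 0, "dy": 0, "dz": -0.03, "twist": 0}, {"jaw": 0.2, "dx": 0, "dy": 0, "dz": -0.035, "twist": 0}, {"jaw": 0.2, "dx": 0, "dy": 0, "dz": -0.035, "twist": 0}, {"jaw": 0.2, "dx": 0, "dy": 0, "dz": 0, "twist": 0}]}}

```text
t: 6.4
eef_pos: [0.6485, -0.2854, 0.2588]
ee_rot: [-3.131, -0.005, -1.49]
force: [1.0, -1.5, 1.4]
width: 0.0526
gripper_force: 0.0
```

```bash
python3 - <<'E'
from h import *
for _ in range(2):look("wrist",["post","eye","pivot","base_hole"],"w2")
look("top",["post","eye","pivot","base_hole","pin_grip","rack"],"t2");st()
go([.569,.157,.25])
E
```

```text
wrist post [([0.6436, -0.2904, 0.0991], 0.7)]
wrist eye [([0.6351, -0.2054, 0.0742], 0.61), ([0.6389, -0.202, 0.0554], 0.44)]
wrist pivot []
wrist base_hole []
wrist post [([0.645, -0.2931, 0.101], 0.92), ([0.6355, -0.2061, 0.0758], 0.27)]
wrist eye [([0.6372, -0.2054, 0.0726], 0.56)]
wrist pivot []
wrist base_hole [([0.6366, -0.2055, 0.0565], 0.93)]
top post []
top eye []
top pivot [([0.6314, -0.0919, 0.0742], 0.63)]
top base_hole []
top pin_grip [([0.5713, 0.1593, 0.1165], 0.88), ([0.4679, 0.197, 0.0982], 0.86), ([0.7167, 0.2218, 0.0989], 0.8), ([0.5374, 0.0513, 0.0957], 0.58)]
top rack [([0.5705, 0.2351, 0.0037], 0.56)]
7.25 [ 0.6452 -0.2846  0.2502] [-3.142 -0.    -1.492] [0.2 0.2 0.7] 0.0528 0.0
tool shift [-4.462e-01  4.110e-02  1.000e-04]
```

View pics/t2.png

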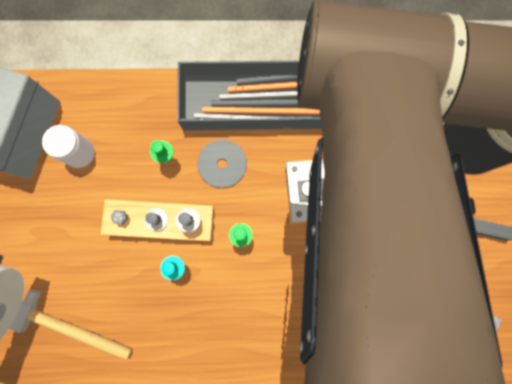

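The top view shows the long pin at (188, 218), at the right-hand end of the rack. The green and turquoise look-alikes, at (241, 236) and (172, 268), are clear of the route. Next I'll go above the pin.

Request:
{"method": "move_arm", "body": {"increments": [{"jaw": 0.5, "dx": -0.0372, "dy": 0.0034, "dz": 0, "twist": 0}, {"jaw": 0.5, "dx": -0.0372, "dy": 0.0034, "dz": 0, "twist": 0}, {"jaw": 0.5, "dx": -0.0372, "dy": 0.0034, "dz": 0, "twist": 0}, {"jaw": 0.5, "dx": -0.0372, "dy": 0.0034, "dz": 0, "twist": 0}, {"jaw": 0.5, "dx": -0.0372, "dy": 0.0034, "dz": 0, "twist": 0}, {"jaw": 0.5, "dx": -0.0372, "dy": 0.0034, "dz": 0, "twist": 0}, {"jaw": 0.5, "dx": -0.0372, "dy": 0.0034, "dz": 0, "twist": 0}, {"jaw": 0.5, "dx": -0.0372, "dy": 0.0034, "dz": 0, "twist": 0}, {"jaw": 0.5, "dx": -0.0372, "dy": 0.0034, "dz": 0, "twist": 0}, {"jaw": 0.5, "dx": -0.0372, "dy": 0.0034, "dz": 0, "twist": 0}, {"jaw": 0.5, "dx": -0.0372, "dy": 0.0034, "dz": 0, "twist": 0}, {"jaw": 0.5, "dx": -0.0372, "dy": 0.0034, "dz": 0, "twist": 0}]}}

```text
t: 8.25
eef_pos: [0.5687, 0.159, 0.2506]
ee_rot: [-3.141, 0.0, -1.492]
force: [0.4, -0.2, -0.6]
width: 0.0657
gripper_force: 0.0
```

```bash
python3 - <<'E'
from h import *
arm.grab_frame("top");
look("wrist",["pin_grip"])
look("wrist",["pin_grip"],"w3")
look("scene",["pin_grip","eye","post","pivot"])
look("top",["eye","base_hole","post","pivot"],"t3")
st();go([.570,.158,.166])
E
```

```text
wrist pin_grip [([0.57, 0.1581, 0.1115], 0.93), ([0.5328, 0.0533, 0.0973], 0.84), ([0.4749, 0.1971, 0.0953], 0.72)]
wrist pin_grip [([0.4735, 0.1999, 0.096], 0.78), ([0.5329, 0.0531, 0.0983], 0.77), ([0.5691, 0.158, 0.1118], 0.6)]
scene pin_grip [([0.5676, 0.1585, 0.1194], 0.94), ([0.7201, 0.2157, 0.099], 0.78), ([0.537, 0.0536, 0.0991], 0.76)]
scene eye [([0.642, -0.2072, 0.0719], 0.85)]
scene post [([0.6436, -0.291, 0.097], 0.94)]
scene pivot [([0.6279, -0.0923, 0.0769], 0.84)]
top eye [([0.6385, -0.2078, 0.0704], 0.65)]
top base_hole [([0.6423, -0.2048, 0.0634], 0.8)]
top post [([0.6459, -0.291, 0.0971], 0.64)]
top pivot [([0.6311, -0.0924, 0.0738], 0.94)]
9.0 [0.5694 0.1568 0.2502] [-3.142  0.    -1.493] [-0.4 -0.1 -0.5] 0.0655 0.0
tool shift [-0.0011 -0.0007  0.0842]
```

View pics/w3.png

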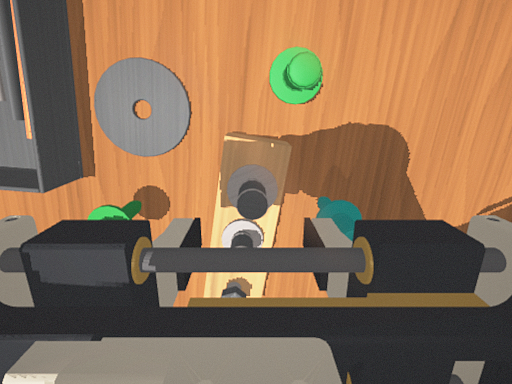

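The wrist view shows the long pin's dark grip at (252, 195), midway between the fingers and clear of the look-alikes. I'll descend, grip and lift.

Request:
{"method": "move_arm", "body": {"increments": [{"jaw": 0.5, "dx": -0.001, "dy": -0.0007, "dz": 0.028, "twist": 0}, {"jaw": 0.5, "dx": 0, "dy": 0, "dz": 0.028, "twist": 0}, {"jaw": 0.5, "dx": 0, "dy": 0, "dz": 0.028, "twist": 0}, {"jaw": 0.5, "dx": 0, "dy": 0, "dz": 0, "twist": 0}, {"jaw": -1, "dx": 0, "dy": 0, "dz": 0, "twist": 0}, {"jaw": -1, "dx": 0, "dy": 0, "dz": 0, "twist": 0}, {"jaw": -1, "dx": 0, "dy": 0, "dz": 0, "twist": 0}, {"jaw": -1, "dx": 0, "dy": 0, "dz": 0, "twist": 0}, {"jaw": -1, "dx": 0, "dy": 0, "dz": 0, "twist": 0}, {"jaw": -1, "dx": 0, "dy": 0, "dz": 0, "twist": 0}, {"jaw": -1, "dx": 0, "dy": 0, "dz": 0, "twist": 0}], "force": 30}}

```text
t: 9.92
eef_pos: [0.57, 0.1583, 0.1668]
ee_rot: [-3.141, 0.0, -1.492]
force: [-2.2, 1.1, 3.6]
width: 0.0254
gripper_force: 30.0
```

Request:
{"method": "move_arm", "body": {"increments": [{"jaw": -1, "dx": 0, "dy": 0, "dz": 0, "twist": 0}, {"jaw": -1, "dx": 0, "dy": 0, "dz": -0.01, "twist": 0}, {"jaw": -1, "dx": 0, "dy": 0, "dz": -0.02, "twist": 0}, {"jaw": -1, "dx": 0, "dy": 0, "dz": -0.03, "twist": 0}, {"jaw": -1, "dx": 0, "dy": 0, "dz": -0.03, "twist": 0}, {"jaw": -1, "dx": 0, "dy": 0, "dz": -0.03, "twist": 0}, {"jaw": -1, "dx": 0, "dy": 0, "dz": 0, "twist": 0}, {"jaw": -1, "dx": 0, "dy": 0, "dz": 0, "twist": 0}]}}

```text
t: 10.58
eef_pos: [0.5704, 0.1586, 0.2885]
ee_rot: [-3.138, 0.002, -1.492]
force: [-0.1, 0.5, -3.7]
width: 0.0256
gripper_force: 30.0
```

```bash
python3 - <<'E'
from h import *
look("scene",["pin_grip","pin_tip"]);st();go([.639,-.2045,.285])
E
```

```text
scene pin_grip [([0.5384, 0.0533, 0.1018], 0.89), ([0.7201, 0.2193, 0.098], 0.85), ([0.4698, 0.1973, 0.0984], 0.72)]
scene pin_tip [([0.723, 0.2247, 0.0031], 0.8), ([0.471, 0.1969, -0.0017], 0.46), ([0.5685, 0.1608, 0.1413], 0.45)]
10.73 [0.5691 0.158  0.2849] [ 3.139e+00 -1.000e-03 -1.492e+00] [ 0.4  0.1 -2. ] 0.0254 29.97484713792801
tool shift [ 3.668e-01 -4.110e-02  1.000e-04]
```

Request:
{"method": "move_arm", "body": {"increments": [{"jaw": -1, "dx": 0.02, "dy": -0.002, "dz": 0, "twist": 0}, {"jaw": -1, "dx": 0.0335, "dy": -0.0038, "dz": 0, "twist": 0}, {"jaw": -1, "dx": 0.0335, "dy": -0.0038, "dz": 0, "twist": 0}, {"jaw": -1, "dx": 0.0335, "dy": -0.0038, "dz": 0, "twist": 0}, {"jaw": -1, "dx": 0.0335, "dy": -0.0038, "dz": 0, "twist": 0}, {"jaw": -1, "dx": 0.0335, "dy": -0.0038, "dz": 0, "twist": 0}, {"jaw": -1, "dx": 0.0335, "dy": -0.0038, "dz": 0, "twist": 0}, {"jaw": -1, "dx": 0.0335, "dy": -0.0038, "dz": 0, "twist": 0}, {"jaw": -1, "dx": 0.0335, "dy": -0.0038, "dz": 0, "twist": 0}, {"jaw": -1, "dx": 0.0335, "dy": -0.0038, "dz": 0, "twist": 0}, {"jaw": -1, "dx": 0.0335, "dy": -0.0038, "dz": 0, "twist": 0}, {"jaw": -1, "dx": 0.0118, "dy": -0.0011, "dz": 0, "twist": 0}]}}

```text
t: 11.73
eef_pos: [0.6395, -0.208, 0.2838]
ee_rot: [3.138, -0.0, -1.494]
force: [1.2, -0.2, -1.9]
width: 0.0253
gripper_force: 30.0
```

Request:
{"method": "move_arm", "body": {"increments": [{"jaw": -1, "dx": 0, "dy": 0, "dz": 0.02, "twist": 0}, {"jaw": -1, "dx": 0, "dy": 0, "dz": 0.02, "twist": 0}, {"jaw": -1, "dx": 0, "dy": 0, "dz": 0, "twist": 0}, {"jaw": -1, "dx": 0, "dy": 0, "dz": 0, "twist": 0}]}}

```text
t: 12.07
eef_pos: [0.6388, -0.204, 0.244]
ee_rot: [3.137, 0.001, -1.492]
force: [-0.0, 0.1, -1.9]
width: 0.0255
gripper_force: 30.0
```

```bash
python3 - <<'E'
from h import *
for c in("scene","wrist","scene"): look(c,["pin_tip","pin_grip","eye","base_hole","post"],"p_"+c)
s=st()
a=cv2.imread("pics/p_scene.png");ci=arm.camera_info("scene")
E=np.linalg.inv(ci["extrinsics"]);
def px(p):
    v=ci["K"]@(E@np.r_[p,1])[:3];return v[:2]/v[2]
print(px([.639,-.2045,.074]),px([s["eef_pos"][0],s["eef_pos"][1],s["eef_pos"][2]-.148]))
u,v=map(int,px([.639,-.2045,.09]));u0,v0=max(0,u-60),max(0,v-60)
c1=cv2.resize(a[v0:v0+120,u0:u0+120],(480,480))
cv2.imwrite("pics/ins.png",c1);print(u0,v0)
E
```

```text
scene pin_tip [([0.4668, 0.1976, -0.0024], 0.86), ([0.5387, 0.0534, 0.0021], 0.83), ([0.6349, -0.2049, 0.0998], 0.71), ([0.7219, 0.2234, 0.0], 0.66)]
scene pin_grip [([0.5344, 0.0509, 0.0988], 0.97), ([0.4693, 0.1966, 0.0979], 0.93), ([0.7171, 0.2172, 0.0981], 0.93), ([0.6362, -0.2034, 0.0969], 0.66)]
scene eye [([0.6331, -0.0916, 0.0728], 0.73), ([0.6389, -0.2066, 0.0769], 0.71), ([0.6435, -0.2918, 0.096], 0.41)]
scene base_hole [([0.6426, -0.2092, 0.0629], 0.84)]
scene post [([0.6431, -0.2881, 0.0936], 0.61)]
wrist pin_tip [([0.6375, -0.2019, 0.0995], 0.76)]
wrist pin_grip []
wrist eye [([0.6371, -0.204, 0.0756], 0.62)]
wrist base_hole [([0.6398, -0.2056, 0.058], 0.72)]
wrist post [([0.6454, -0.2905, 0.0968], 0.55)]
scene pin_tip [([0.5383, 0.0536, 0.002], 0.82), ([0.6375, -0.2032, 0.0998], 0.63), ([0.7244, 0.2234, 0.0026], 0.59), ([0.4709, 0.1987, 0.0001], 0.57)]
scene pin_grip [([0.4676, 0.1976, 0.0961], 0.71), ([0.72, 0.2198, 0.098], 0.65), ([0.5384, 0.0553, 0.0982], 0.63), ([0.6388, -0.2053, 0.1955], 0.49)]
scene eye [([0.5755, 0.2327, 0.0027], 0.59), ([0.6418, -0.2043, 0.0766], 0.56)]
scene base_hole [([0.6405, -0.2058, 0.0618], 0.63), ([0.6276, -0.0944, 0.0772], 0.26)]
scene post [([0.6459, -0.2883, 0.0982], 0.86)]
12.97 [ 0.6398 -0.2041  0.2461] [ 3.141  0.    -1.492] [-0.3  0.4 -1.2] 0.0256 29.97484177350998
[151.9567252  204.23388502] [150.35019322 198.00630046]
90 139
```

View pics/ins.png

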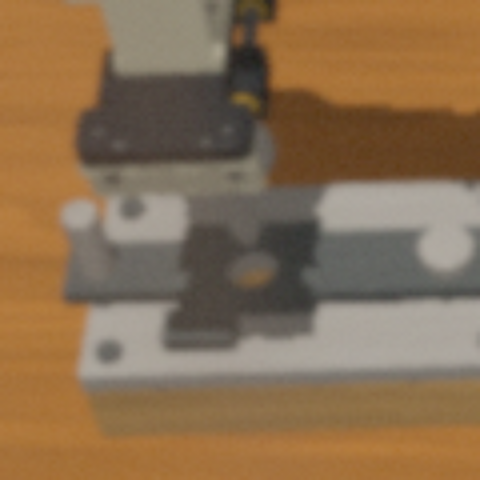

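View pics/p_wrist.png

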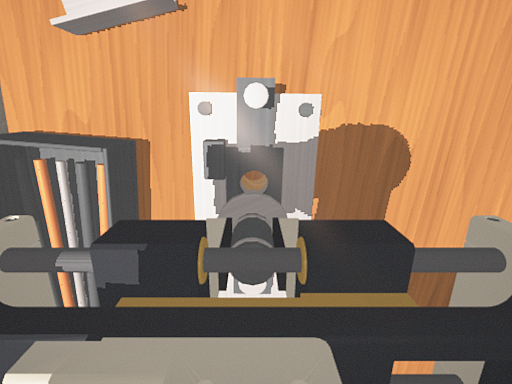

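The crop shows the eye at (252, 268) with wood visible through it, so the hole is open and aligned. In the wrist view the eye is at (254, 182), in line with the pin. I'll lower the pin while watching the force.

Request:
{"method": "move_arm", "body": {"increments": [{"jaw": -1, "dx": 0, "dy": 0, "dz": 0.015, "twist": 0}, {"jaw": -1, "dx": 0, "dy": 0, "dz": 0.01, "twist": 0}, {"jaw": -1, "dx": 0, "dy": 0, "dz": 0.006, "twist": 0}, {"jaw": -1, "dx": 0, "dy": 0, "dz": 0.006, "twist": 0}, {"jaw": -1, "dx": 0, "dy": 0, "dz": 0, "twist": 0}, {"jaw": -1, "dx": 0, "dy": 0, "dz": 0, "twist": 0}]}}

```text
t: 13.47
eef_pos: [0.6398, -0.2042, 0.2089]
ee_rot: [3.141, -0.0, -1.492]
force: [0.2, -0.5, -1.8]
width: 0.0255
gripper_force: 30.0
```

Request:
{"method": "move_arm", "body": {"increments": [{"jaw": -1, "dx": 0, "dy": 0, "dz": 0.008, "twist": 0}, {"jaw": -1, "dx": 0, "dy": 0, "dz": 0.008, "twist": 0}, {"jaw": -1, "dx": 0, "dy": 0, "dz": 0.008, "twist": 0}, {"jaw": -1, "dx": 0, "dy": 0, "dz": 0, "twist": 0}, {"jaw": -1, "dx": 0, "dy": 0, "dz": 0, "twist": 0}]}}

```text
t: 13.88
eef_pos: [0.6394, -0.2041, 0.1842]
ee_rot: [3.14, 0.0, -1.492]
force: [-0.2, -0.1, -2.3]
width: 0.025
gripper_force: 30.0
```

Request:
{"method": "move_arm", "body": {"increments": [{"jaw": -1, "dx": 0, "dy": 0, "dz": 0.008, "twist": 0}, {"jaw": -1, "dx": 0, "dy": 0, "dz": 0.008, "twist": 0}, {"jaw": -1, "dx": 0, "dy": 0, "dz": 0.008, "twist": 0}, {"jaw": -1, "dx": 0, "dy": 0, "dz": 0.005, "twist": 0}, {"jaw": -1, "dx": 0, "dy": 0, "dz": 0, "twist": 0}, {"jaw": -1, "dx": 0, "dy": 0, "dz": 0, "twist": 0}]}}

```text
t: 14.38
eef_pos: [0.6397, -0.2041, 0.1556]
ee_rot: [3.141, 0.0, -1.492]
force: [0.1, 1.1, -2.3]
width: 0.0255
gripper_force: 30.0
```

Request:
{"method": "move_arm", "body": {"increments": [{"jaw": -1, "dx": 0, "dy": 0, "dz": 0.002, "twist": 0}, {"jaw": -1, "dx": 0, "dy": 0, "dz": 0.0015, "twist": 0}, {"jaw": -1, "dx": 0, "dy": 0, "dz": 0, "twist": 0}, {"jaw": -1, "dx": 0, "dy": 0, "dz": 0, "twist": 0}]}}

```text
t: 14.72
eef_pos: [0.64, -0.2041, 0.153]
ee_rot: [-3.141, -0.0, -1.492]
force: [0.3, -1.1, -1.2]
width: 0.0254
gripper_force: 30.0
```

Next, a small extra press, then release and rise.

Request:
{"method": "move_arm", "body": {"increments": [{"jaw": -1, "dx": 0, "dy": 0, "dz": 0.001, "twist": 0}, {"jaw": -1, "dx": 0, "dy": 0, "dz": 0, "twist": 0}, {"jaw": -1, "dx": 0, "dy": 0, "dz": 0, "twist": 0}]}}

```text
t: 14.97
eef_pos: [0.64, -0.2042, 0.1529]
ee_rot: [-3.141, -0.0, -1.491]
force: [-2.5, 0.9, 5.4]
width: 0.0254
gripper_force: 30.0
```

Request:
{"method": "move_arm", "body": {"increments": [{"jaw": 0.2, "dx": 0, "dy": 0, "dz": 0, "twist": 0}, {"jaw": 0.2, "dx": 0, "dy": 0, "dz": 0, "twist": 0}, {"jaw": 0.2, "dx": 0, "dy": 0, "dz": 0, "twist": 0}, {"jaw": 0.2, "dx": 0, "dy": 0, "dz": 0, "twist": 0}, {"jaw": 0.2, "dx": 0, "dy": 0, "dz": 0, "twist": 0}, {"jaw": 0.2, "dx": 0, "dy": 0, "dz": -0.02, "twist": 0}, {"jaw": 0.2, "dx": 0, "dy": 0, "dz": -0.04, "twist": 0}, {"jaw": 0.2, "dx": 0, "dy": 0, "dz": -0.04, "twist": 0}, {"jaw": 0.2, "dx": 0, "dy": 0, "dz": -0.03, "twist": 0}, {"jaw": 0.2, "dx": 0, "dy": 0, "dz": 0, "twist": 0}, {"jaw": 0.2, "dx": 0, "dy": 0, "dz": 0, "twist": 0}]}}

```text
t: 15.88
eef_pos: [0.6407, -0.2042, 0.2845]
ee_rot: [-3.137, -0.001, -1.492]
force: [-0.6, -0.3, -0.4]
width: 0.0527
gripper_force: 0.0
```

```bash
python3 - <<'E'
from h import *
for c in("wrist","scene"): look(c,["pin_grip","eye","post","pivot"],"f_"+c)
st()
a=cv2.imread("pics/f_scene.png")[139:259,90:210]
cv2.imwrite("pics/fin.png",cv2.resize(a,(480,480)))
E
```

```text
wrist pin_grip [([0.6399, -0.2034, 0.0986], 0.87)]
wrist eye []
wrist post [([0.6441, -0.2911, 0.0981], 0.72)]
wrist pivot [([0.6309, -0.0944, 0.0769], 0.57)]
scene pin_grip [([0.637, -0.2038, 0.1064], 0.98), ([0.469, 0.1959, 0.0985], 0.95), ([0.5402, 0.0528, 0.1], 0.88), ([0.72, 0.2176, 0.0956], 0.81)]
scene eye [([0.6422, -0.2043, 0.0763], 0.66)]
scene post [([0.6438, -0.2905, 0.0986], 0.81)]
scene pivot [([0.6296, -0.094, 0.0744], 0.56)]
16.38 [ 0.6398 -0.2041  0.2811] [ 3.141  0.    -1.492] [0.3 0.5 0.4] 0.0525 0.0
```

View pics/fin.png

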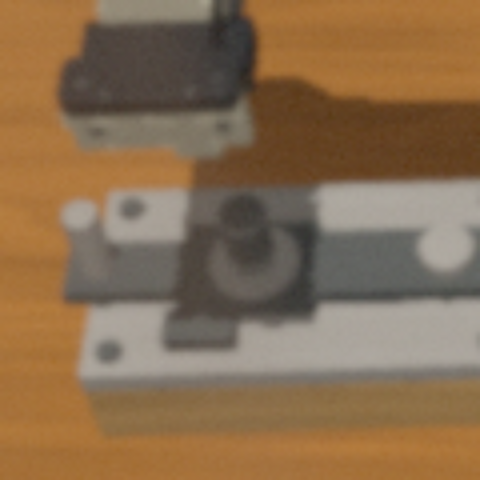

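The crop shows the pin upright with its collar flat on the arm around (250, 260), the arm against its stop, and the gripper well clear above.

```bash
python3 -c "
from station import arm
print(arm.job_done())"
```

```text
the job is handed in; nothing more can be done
None
```

The arm is swung home against its stop, the long pin is through the eye and base with its collar down on the arm, and I handed the job in at about 16.4 s; the hand-in call didn't return a verdict.

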